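# Mount the dial gauge in the comparator stand and clamp it

### The job

Get the comparator stand ready for measuring: lift the dial gauge out of its rest and lower (do not drop) its stem through the bore of the stand's arm until the shoulder sits fully home on top of the ring, with the dial facing the front of the stand, away from the column. Then swing the clamp lever all the way round to its stop beside the arm so that the stem is held. Leave the printed flanged sleeve that stands nearby where it is.

Things in the scene. Friction and masses are not known exactly. Their poses are not given: they have to be found in the camera images.
- gauge: Loose dial gauge upright in the rest. Origin: stem axis, underside of shoulder; z up, dial looks to -x. Below it: stem dia 9.5, 20 long, taper, plunger dia 5 ending at -44. Above: shoulder dia 22, 12 high; round case dia 57, 25 thick along x with flat front and back, centre at +38; cap top at +72. 0.15 kg. Grip from above across the 25 mm (front and back).
- dial (a point): Centre of the gauge's dial face: 12.5 mm in front of the stem's axis (gauge -x), 38 mm above the gauge's origin.
- rest: Fixed grey printed block 56 x 100 mm (foot 66 x 110), 52 high; the gauge stands in its middle bore (15 wide, 47 deep), shoulder on the top face. Two thin steel points stand 34 mm either side of the bore along y, up to 60 mm high. Origin: centre of the underside.
- stand: Fixed grey comparator stand. Origin: on the desk straight under the bore; x points from bore to column, so its front is -x. Base x -61 to +135 mm, 120 wide, 28 high; round anvil (top at 36 mm) under the bore. Column dia 22 at x = +100, 152 high; arm 98 to 129 mm above the desk.
- collar (a point): Centre of the upper mouth of the vertical through bore at the end of the stand's arm, 125 mm above the desk; axes as the stand's. Bore dia 11.2, 23 mm deep, in a boss dia 36 with a flat top; with the gauge home its origin is here. The brake pad closes into the bore from the -y side only as the lever is swung.
- clamp_lever (a joint): Clamp lever angle about its vertical pivot, rad: 0 = open, pointing to the stand's -y; grows counterclockwise from above to 1.5 = stop, lying beside the arm and pointing to the stand's +x (column side). Its cam presses the brake pad on the stem. Stays where left; about 1 N at the grip moves it.
- lever_pivot (a point): Pivot of the clamp lever: on its vertical axis, 36 mm from the bore's axis to the stand's -y, at the height of the boss's top (125 mm).
- lever_knob (a point): Middle of the lever's black round grip (dia 18, 44 mm long, along the lever): 60 mm from the pivot axis, 150 mm above the desk. Moves with the lever.
- flange_sleeve: Bystander: printed sleeve with two flanges, 54 mm in diameter, 69 mm tall, standing between stand and rest. Origin: centre of its underside.
Mind the look-alikes: they are no part of the job. There is more than one size of the gauge; the one meant has the size given above.

How it is judged:
By the outcome, as a careful person would: the job done as asked, in the order asked, and still so for the second after the job is handed in, with the robot touching nothing.
It also fails if it takes over 56 s, if anything falls off the work surface, if the arm or the gripper's body presses on something with over 40 N, if the wrist force passes 120 N, or if a joint passes its speed limit or range.

### The arm

A 6-joint arm with a two-finger parallel gripper is mounted at the origin on a cart in front of the work surface, level with it; the furniture and walls round the work are solid. World frame = base frame: x ahead of the robot, y to its left, z up, the work surface at z = 0. Lengths are in m, angles in degrees, forces in N, time in s.
With the tool pointing down it reaches from about 0.4 to 0.825 m from the base axis. Payload 7 kg.
Tool frame: the origin (TCP) lies midway between the tips of the shut fingers; the grasp point (between the pads) lies 19 mm behind it (r.grip_depth is the distance from the TCP to the grasp point, in m); z points along the fingers, y is the line along which they close (so a half turn about z gives the same grasp; the last joint's range is limited). The gripper opens to 88 mm and grips with 3 to 60 N. Pads are 19 mm wide; open, the fingers measure 130 mm over their backs; the gripper's body (78 mm by 193 mm) begins 47 mm behind the grasp point.
Start: joints at [-46.805, 20.546, 0.682, 0, -70.136, -16.507], TCP at [0.303, -0.603, 0.193] pointing down, gripper open.
Joint ranges: [-176.03, 176.03], [-82.01, 121.73], [-58.28, 71.71], [-173.87, 95.51], [-174.79, -0.11], [-173.66, 173.66]. Speed limits (degrees/s): [136.94, 136.94, 172.46, 180, 180, 180].

### API

Orientations are given as [roll, pitch, yaw] about the fixed x, y, z axes, in that order (R = Rz(yaw) Ry(pitch) Rx(roll)).
In Python, from plant import r, capture, close_job, search_frame, outline_of gives the robot as it stands.
- The arm moves only by the shell command python3 -m creep 'ROWS' [FORCE]. ROWS is JSON, a list of rows, each a list of 7 numbers: the finger opening in mm, from 0 to 87.6, then the shift along the world's x, y, z in units of 25 mm (1.0 is 25 mm), then the turn, a rotation vector about the world's x, y, z in degrees. In form: [[hand, x, y, z, ax, ay, az], ...]. A call has 1 to 8 rows; each row shifts and turns the commanded pose from where the row before left it; what a row does not reach is not made up. A row lasts 1/12 s, in which the tool goes at most 41.7 mm and 7.16 degrees, less where a joint would pass 70% of its speed; a pose out of reach is approached as far as the arm can. A call is refused whole if a number of a shift passes 1 or a number of a turn 7.16, either way. A call with a gripper value outside its range is refused whole. The fingers move at their own pace and stop on an object; FORCE is the grip in N (left out, the last holds). Time passes only in rows, so rows that do not move let the fingers close. It gives the time, the measured TCP pose, the force, the opening and the grip force at its end, in the units of the state.
- r.get_state(): the state, without advancing time (a new reading comes with each control period).
- capture(name): name is "scene" or "top" or "wrist"; returns a dict with "frame" (384x512x3 uint8, red, green, blue), "K" (3x3 intrinsics, pixels), "k1" (the pictures are not rectified: a ray, as slopes to the right and down, at radius r is drawn at 1 + k1 r^2 times it, then the intrinsics apply), "origin" and "rotation" of the camera in the world. Camera axes: x right, y down, z forward; pixel columns grow to the right and rows downward; lengths in m; the calibration is good to about 2 mm. A picture is of the moment at which its call begins. There is no depth.
- close_job(): hands the job in; it is judged then, once.
Trained networks look in a picture, given as the dict that the camera call returned (one of the last four; its "shot" number tells which), for a name from the list of things; names that differ only in an ending like _2 or _b are one class to them, and where a whole thing is asked for, a point or a joint stands for the part that bears it (a point fixed in the world has none). Each returns a list of dicts, best first, with "conf" (0 to 1); they miss things now and then, are a little off and sometimes report something else, mostly with a low value. They report only what shows in the picture. A call takes as long as a camera call. They do not tell look-alikes from the thing itself.
- search_frame(picture, target): "bbox" ([left, top, right, bottom] in pixels, round what is visible of it).
- outline_of(picture, target): "region" (384x512 bool, what is visible of it) and "bbox" ([left, top, right, bottom] in pixels, round what is visible of it).
The state is a dict: "time_s": time; "joints": joint angles; "qd": joint speeds; "joint_torque": joint torques, N m; "tcp_pos": TCP position; "eef_rot": TCP orientation; "contact_force": force on the tool from outside, world axes, zero at the start; "moment": the same for the moment, N m; "gripper_width": finger opening in m; "gripper_force": force on a finger pad.
Only numpy, scipy, OpenCV 4.12 (cv2) and the standard library are available. Lean on these libraries where they do the work, as an engineer would, in place of code of your own. Each camera call takes 0.05 s, during which the arm holds its last target. There are 200 camera calls.

## Working session

There is one attempt and no reset: what is moved stays moved. The work goes in short steps, Python scripts to look and compute and a shell command to move; the robot and the scene stay as the last step left them, time stands still between calls to the robot, and variables do not carry over. Pictures are saved under pics/ and viewed, at most 10 in all, crops included, and the job is handed in when it is done.

```bash
ls; mkdir -p pics
cat > h.py <<'E'
import numpy as np, cv2
from plant import r, capture, search_frame, outline_of
def ray(c,u,v):
    K=np.array(c["K"]);p=np.array([(u-K[0,2])/K[0,0],(v-K[1,2])/K[1,1]])
    q=p.copy()
    for _ in range(20): q=p/(1+c["k1"]*(q@q))
    d=np.array(c["rotation"])@np.array([q[0],q[1],1]);return np.array(c["origin"]),d/np.linalg.norm(d)
def atz(c,u,v,z):
    o,d=ray(c,u,v);return o+d*(z-o[2])/d[2]
def proj(c,P):
    q=np.array(c["rotation"]).T@(np.array(P)-np.array(c["origin"]));s=q[:2]/q[2];s=s*(1+c["k1"]*(s@s));K=np.array(c["K"])
    return np.array([K[0,0]*s[0]+K[0,2],K[1,1]*s[1]+K[1,2]])
def tri(obs):
    A=np.zeros((3,3));b=np.zeros(3)
    for c,u,v in obs:
        o,d=ray(c,u,v);M=np.eye(3)-np.outer(d,d);A+=M;b+=M@o
    return np.linalg.solve(A,b)
def save(c,n,box=None,s=1):
    f=c["frame"][:,:,::-1]
    if box: f=f[box[1]:box[3],box[0]:box[2]]
    cv2.imwrite("pics/"+n,cv2.resize(f,None,fx=s,fy=s,interpolation=cv2.INTER_CUBIC))
E
python3 - <<'E'
from h import *
import pickle
out=[]
for n in("scene","top"):
    c=capture(n); pickle.dump(c,open(n+".pkl","wb")); out.append(c["frame"]); print(n,c["origin"],c["K"][0],np.round(c["rotation"],3).tolist())
    for t in("gauge","dial","rest","stand","collar","clamp_lever","lever_pivot","lever_knob","flange_sleeve"):
        try: print(t,[(np.round(d["bbox"]).tolist(),round(d["conf"],2)) for d in search_frame(c,t)])
        except Exception as e: print(t,e)
f=np.vstack(out)[:,:,::-1]
cv2.imwrite("pics/a.png",cv2.resize(out[0][:,:,::-1],(800,600)));cv2.imwrite("pics/b.png",cv2.resize(out[1][:,:,::-1],(800,600)))
E
```

```text
pics
scene [-0.21914182 -0.52923566  0.51037422] [394.223528     0.         260.15412719] [-116.084, -1.015, -62.568]
gauge [([319.0, 213.0, 346.0, 227.0], 0.81), ([294.0, 195.0, 318.0, 228.0], 0.56)]
dial [([296.0, 199.0, 320.0, 231.0], 0.91), ([322.0, 214.0, 343.0, 226.0], 0.72)]
rest [([280.0, 213.0, 327.0, 260.0], 0.78), ([206.0, 167.0, 242.0, 172.0], 0.34)]
stand [([174.0, 151.0, 254.0, 228.0], 0.84), ([295.0, 198.0, 319.0, 232.0], 0.45)]
collar [([172.0, 147.0, 254.0, 227.0], 0.72)]
clamp_lever [([212.0, 166.0, 245.0, 177.0], 0.71)]
lever_pivot []
lever_knob [([207.0, 166.0, 243.0, 176.0], 0.67), ([228.0, 206.0, 250.0, 237.0], 0.33)]
flange_sleeve [([228.0, 205.0, 250.0, 238.0], 0.65)]
top [ 0.36359616 -0.16693896  0.9448119 ] [394.81680418   0.         256.0018563 ] [-167.761, 0.214, -93.77]
gauge [([292.0, 197.0, 314.0, 210.0], 0.63), ([290.0, 145.0, 327.0, 169.0], 0.6), ([148.0, 145.0, 222.0, 238.0], 0.17)]
dial [([286.0, 193.0, 311.0, 214.0], 0.68), ([291.0, 150.0, 317.0, 167.0], 0.55)]
rest [([271.0, 188.0, 327.0, 226.0], 0.7)]
stand [([145.0, 144.0, 221.0, 234.0], 0.83)]
collar [([151.0, 144.0, 221.0, 239.0], 0.97)]
clamp_lever [([175.0, 191.0, 217.0, 207.0], 0.6), ([287.0, 195.0, 316.0, 212.0], 0.57)]
lever_pivot [([145.0, 146.0, 219.0, 236.0], 0.68)]
lever_knob [([180.0, 192.0, 220.0, 209.0], 0.79), ([143.0, 143.0, 219.0, 235.0], 0.51)]
flange_sleeve [([224.0, 212.0, 247.0, 239.0], 0.65), ([148.0, 144.0, 220.0, 236.0], 0.38)]
```

View pics/a.png

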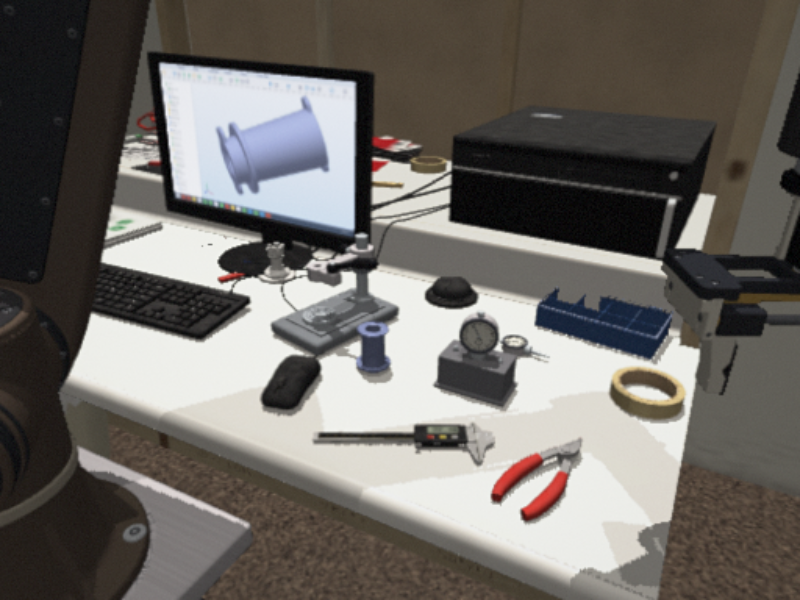

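View pics/b.png

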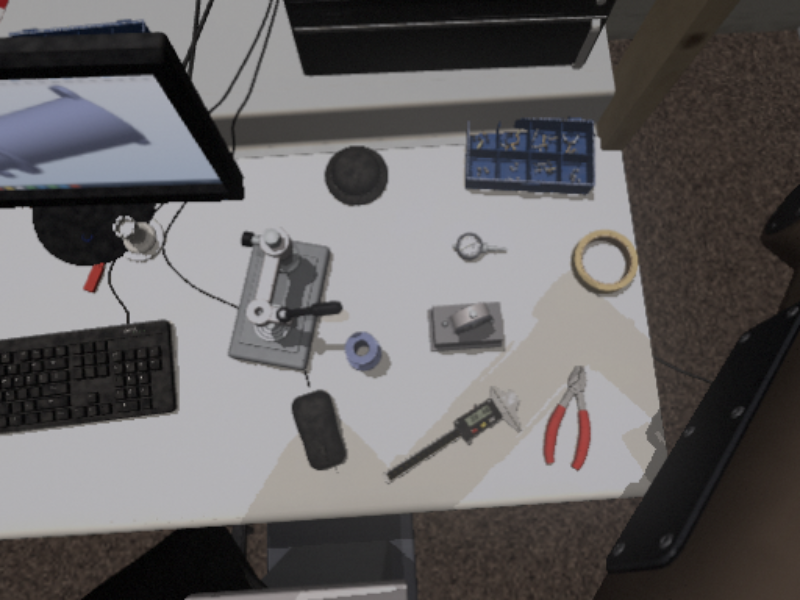

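Top view: the gauge candidates are the upright one in the rest (scene 300,208; top 300,204 native) and the small one lying on the desk (scene 330,220; top 303,157). The upright one is the one meant, as it stands in the rest and its case is larger. One enlarged crop will confirm this.

```bash
python3 - <<'E'
s=open('h.py').read()
s=s.replace("def ray","from scipy.spatial.transform import Rotation as Ro\ndef RR(c):\n    a=np.array(c['rotation'],float)\n    return a if a.shape==(3,3) else Ro.from_euler('xyz',a,degrees=True).as_matrix()\ndef ray").replace('np.array(c["rotation"])','RR(c)')
open('h.py','w').write(s)
E
python3 - <<'E'
from h import *
import pickle
S,T=[pickle.load(open(n+".pkl","rb")) for n in("scene","top")]
a=T["frame"][135:245,140:240];b=T["frame"][135:245,260:340]
d=S["frame"][140:250,165:255];e=S["frame"][180:270,275:355]
f=lambda x,w,h:cv2.resize(x,(w,h),interpolation=cv2.INTER_CUBIC)
im=np.vstack([np.hstack([f(a,300,330),f(b,240,330)]),np.hstack([f(d,216,264),f(e,324,264)])])
cv2.imwrite("pics/c.png",cv2.resize(im[:,:,::-1],None,fx=1.0,fy=1.0))
for c in(S,T):
    for t in("gauge","rest","stand","flange_sleeve","lever_knob"):
        o=outline_of(c,t)
        for q in o[:2]:
            m=np.argwhere(q["region"]);print(t,q["bbox"],round(q["conf"],2),m.mean(0)[::-1].round(1),len(m), cv2.minAreaRect(m[:,::-1].astype(np.float32)))
# rough
tops=lambda u,v,z:atz(T,u,v,z).round(3)
print("col",tops(275*.64,241*.64,.152),"bore",tops(262*.64,311*.64,.125),"restctr",tops(467*.64,327*.64,.052),"gcase",tops(472*.64,317*.64,.11))
E
```

```text
gauge [294.4, 197.6, 320.0, 231.3] 0.73 [306.2 213.6] 631 ((306.2500305175781, 212.75003051757812), (26.870054244995117, 27.577163696289062), 45.0)
gauge [317.4, 213.6, 346.1, 226.4] 0.71 [331.1 220.9] 223 ((332.5, 220.5), (13.0, 23.0), 90.0)
rest [280.1, 212.8, 328.3, 260.8] 0.89 [305.5 238.9] 1518 ((305.6895751953125, 238.1973114013672), (53.4190788269043, 34.66862869262695), 14.534454345703125)
stand [172.7, 148.5, 252.4, 227.7] 0.68 [216.  193.2] 2584 ((210.57643127441406, 192.14013671875), (56.18532180786133, 82.28276062011719), 61.38954162597656)
flange_sleeve [228.6, 206.9, 251.8, 235.6] 0.85 [238.8 222.1] 552 ((238.5, 222.0), (32.0, 21.0), 90.0)
lever_knob [206.7, 167.4, 243.0, 176.0] 0.45 [226.1 169. ] 200 ((225.46624755859375, 169.1116180419922), (7.926609039306641, 31.31660270690918), 85.03025817871094)
gauge [286.9, 195.6, 313.5, 211.7] 0.87 [300.5 202.9] 329 ((300.52587890625, 202.56039428710938), (14.049790382385254, 24.948225021362305), 66.80140686035156)
gauge [291.9, 147.2, 319.1, 166.4] 0.66 [300.5 157.1] 266 ((301.1702880859375, 158.57838439941406), (21.688831329345703, 17.204023361206055), 36.02737045288086)
rest [274.3, 191.3, 325.2, 226.3] 0.96 [295.9 210.7] 995 ((297.3264465332031, 208.7440948486328), (29.91163444519043, 46.70817565917969), 85.60128784179688)
stand [148.4, 145.7, 220.8, 237.2] 0.95 [179.7 191.9] 4417 ((184.89805603027344, 191.049072265625), (69.39241790771484, 89.71797943115234), 7.0283966064453125)
flange_sleeve [221.4, 210.8, 246.8, 237.9] 0.97 [232.2 224. ] 471 ((232.10003662109375, 223.7000274658203), (26.385601043701172, 21.913467407226562), 63.43495178222656)
lever_knob [179.4, 192.3, 220.6, 207.2] 0.84 [199.2 198.2] 278 ((198.3201446533203, 198.28590393066406), (8.499822616577148, 41.58318328857422), 81.57302856445312)
col [ 0.623 -0.013  0.152] bore [0.534 0.012 0.125] restctr [ 0.505 -0.271  0.052] gcase [ 0.509 -0.273  0.11 ]
```

View pics/c.png

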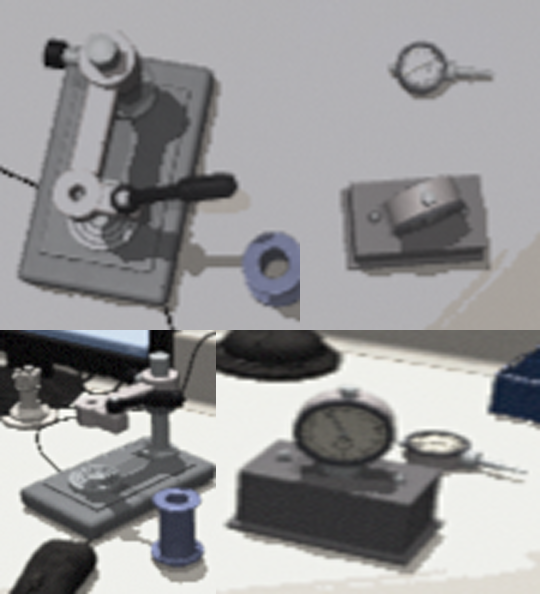

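The crop shows the upright round-cased gauge in the rest (top ≈300,203), so it is the target. The lying one is a small gauge and a look-alike. In the stand crop the bore is at ≈(165.5,199.5) and the column top at ≈(174.5,151.5), native top pixels. I'm moving above the gauge now to refine these.

```bash
python3 -m creep '[[87,0.5,0.9,0.5,0,0,0],[87,0.5,0.9,0.5,0,0,0],[87,0.5,0.9,0.5,0,0,0],[87,0.5,0.9,0.5,0,0,0],[87,0.5,0.9,0.5,0,0,0],[87,0.5,0.9,0.5,0,0,0],[87,0.5,0.9,0.5,0,0,0],[87,0.5,0.9,0.5,0,0,0]]'
python3 - <<'E'
from h import *
import pickle
s=r.get_state();print(s["time_s"],s["tcp_pos"],s["eef_rot"],s["joints"],r.grip_depth)
c=capture("wrist");pickle.dump(c,open("w1.pkl","wb"));save(c,"d.png",None,1.25);print(c["origin"],c["rotation"],c["K"])
for t in("gauge","rest"):print(t,[(d["bbox"],d["conf"]) for d in search_frame(c,t)])
E
```

```text
time_s: 2.17
tcp_pos: [0.4035, -0.4219, 0.2938]
eef_rot: [-180.0, 0.0, -153.3]
contact_force: [0.8, 0.2, 0.1]
gripper_width: 0.0872
gripper_force: 0.0
2.1667 [ 0.40354205 -0.42189826  0.29375826] [-1.79983765e+02  1.24191677e-02 -1.53314047e+02] [-2.70948845e+01  9.17847895e+00 -1.67520225e+00 -4.34134648e-04
 -7.91258827e+01 -3.62190828e+01] 0.0188
[ 0.34053004 -0.45356618  0.48597703] [1.64626988e+02 4.04641971e-03 1.16663070e+02] [[294.3642394    0.         251.96775103]
 [  0.         294.3642394  188.67057223]
 [  0.           0.           1.        ]]
gauge [([234.4, 283.0, 270.2, 302.2], 0.76), ([290.0, 271.7, 324.5, 289.3], 0.64)]
rest [([264.7, 216.2, 323.0, 249.0], 0.66)]
```

View pics/d.png

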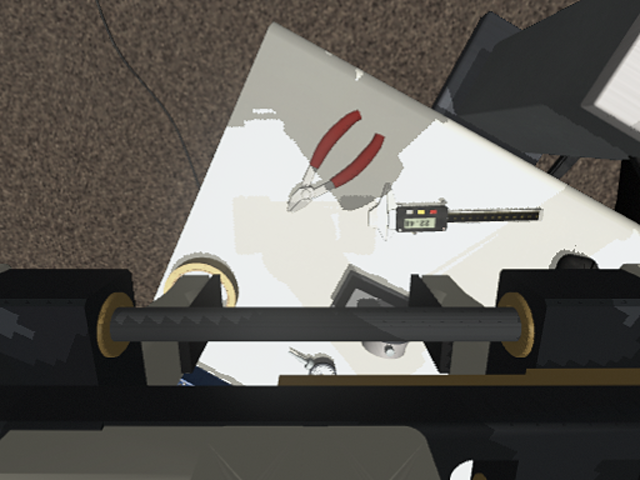

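The wrist camera sees the gauge behind the fingers, at ≈(310,277) native. I'll turn about +84° to line the fingers up with the gauge front and back, and centre over it.

```bash
python3 -m creep '[[87,0.5,0.75,0,0,0,7],[87,0.5,0.75,0,0,0,7],[87,0.5,0.75,0,0,0,7],[87,0.5,0.75,0,0,0,7],[87,0.5,0.75,0,0,0,7],[87,0.5,0.75,0,0,0,7],[87,0.5,0.75,0,0,0,7],[87,0.5,0.75,0,0,0,7]]' >/dev/null
python3 -m creep '[[87,0.1,0,0,0,0,7],[87,0,0,0,0,0,7],[87,0,0,0,0,0,7],[87,0,0,0,0,0,7],[87,0,0,0,0,0,0],[87,0,0,0,0,0,0]]'
python3 - <<'E'
from h import *
import pickle
c=capture("wrist");pickle.dump(c,open("w2.pkl","wb"));save(c,"e.png",[130,60,390,255],3);print(c["origin"],c["rotation"])
for t in("gauge","rest","dial"):print(t,[(d["bbox"],d["conf"]) for d in search_frame(c,t)])
E
```

```text
time_s: 3.48
tcp_pos: [0.5053, -0.2736, 0.2923]
eef_rot: [180.0, 0.0, -69.6]
contact_force: [-0.5, -0.1, 0.1]
gripper_width: 0.0869
gripper_force: 0.0
[ 0.5308166  -0.34002298  0.48452694] [ 1.64624077e+02 -1.87228301e-02 -1.59599285e+02]
gauge [([238.4, 139.4, 257.2, 182.2], 0.97), ([158.5, 77.4, 192.3, 128.9], 0.85)]
rest [([217.6, 111.1, 274.8, 193.3], 0.67)]
dial [([237.6, 140.7, 260.8, 183.6], 0.92)]
```

View pics/e.png

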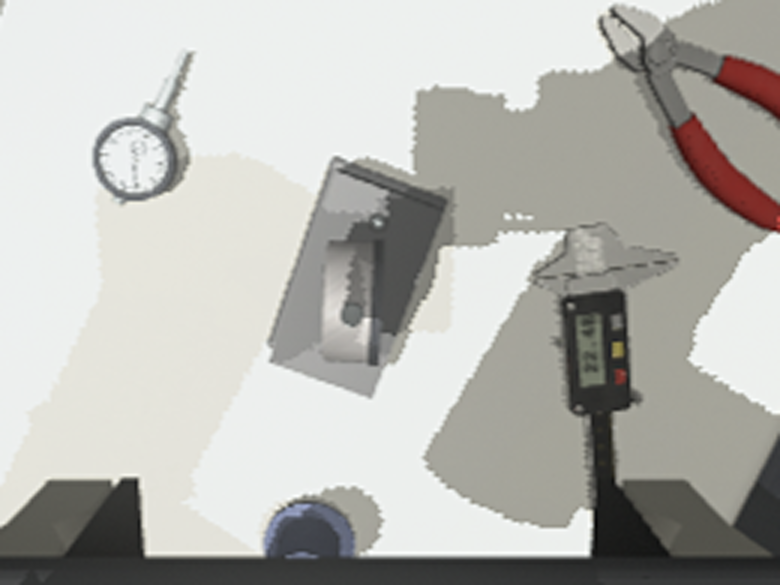

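The gauge is straight under the hand at native ≈(247,161), its case edges running nearly vertical, so the yaw is about right. Next I'll fit its pose numerically.

```bash
cat > fit.py <<'E'
from h import *
from scipy.optimize import minimize
def gpts(x,y,z,yaw):
    t=np.linspace(0,2*np.pi,60);P=[]
    for sx in(-.0125,.0125): P+=[[sx,.0285*np.cos(a),.038+.0285*np.sin(a)] for a in t]
    P+=[[.003*np.cos(a),.003*np.sin(a),.072] for a in t[::6]]
    return Ro.from_euler('z',yaw,degrees=True).apply(P)+[x,y,z]
def fitg(obs,x0,z):
    # obs: (capture, region)
    def cost(p):
        s=0
        for c,reg in obs:
            q=np.array([proj(c,P) for P in gpts(p[0],p[1],z,p[2]*1000)])
            m=np.zeros((384*4,512*4),np.uint8);cv2.fillConvexPoly(m,cv2.convexHull((q*4+1.5).round().astype(np.int32)),1)
            m=cv2.resize(m.astype(np.float32),(512,384),interpolation=cv2.INTER_AREA);s+=np.abs(m-reg).sum()/reg.sum()
        return s
    r_=minimize(cost,x0,method="Nelder-Mead",options=dict(initial_simplex=np.array(x0)+np.vstack([np.zeros(3),np.diag([.008,.008,.01])]),maxfev=250,xatol=1e-5))
    return r_.x*[1,1,1000],r_.fun
E
python3 - <<'E'
from fit import *
import pickle
W=pickle.load(open("w2.pkl","rb"));S,T=[pickle.load(open(n+".pkl","rb")) for n in("scene","top")]
print("cap",atz(W,247.3,164,.124), "cap top", atz(T,260+428/3-300/3,135+200/3,.124))
obs=[]
for n in("wrist","top"):
    c=capture(n);o=[q for q in outline_of(c,"gauge")]
    q=min(o,key=lambda q:np.hypot(*(np.mean([q["bbox"][:2],q["bbox"][2:]],0)-(np.array([247,161]) if n=="wrist" else np.array([300,203])))))
    print(n,q["bbox"],q["conf"]);obs.append((c,q["region"].astype(float)))
print(fitg(obs[:1],[.505,-.272,.02],.052));print(fitg(obs[1:],[.505,-.272,.02],.052));print(fitg(obs,[.505,-.272,.02],.052))
# stand points in top
print("bore",atz(T,165.6,199.4,.125),"col",atz(T,174.4,151.7,.152),"piv",atz(T,181,201,.14))
# base corners crop a (approx), z=.028
for u,v in((73,45),(215,70),(165,305),(20,275)): print(atz(T,140+u/3,135+v/3,.028))
E
```

```text
cap [ 0.51265333 -0.27489677  0.124     ] cap top [ 0.50922906 -0.27228462  0.124     ]
wrist [239.3, 143.8, 257.7, 181.6] 0.82
top [291.0, 192.9, 314.8, 211.6] 0.57
(array([ 0.51336047, -0.27305695, 17.67614734]), np.float64(0.06971455457967378))
(array([ 0.51262867, -0.27223027, 22.36015872]), np.float64(0.2043032786885246))
(array([ 0.51350856, -0.2739086 , 18.13521359]), np.float64(0.2956676676882572))
bore [0.53316457 0.0167383  0.125     ] col [ 0.6285078  -0.00954472  0.152     ] piv [ 0.5245535  -0.01852606  0.14      ]
[0.67592756 0.03947201 0.028     ]
[ 0.64706455 -0.07468593  0.028     ]
[ 0.46063758 -0.02814023  0.028     ]
[0.49131815 0.08381037 0.028     ]
```

```bash
python3 -m creep '[[87,0.1,0,-1,0,0,-2],[87,0.1,0,-1,0,0,0],[87,0.1,0,-1,0,0,0],[87,0,0,-1,0,0,0],[87,0,0,-1,0,0,0],[87,0,0,-1,0,0,0],[87,0,0,-1,0,0,0],[87,0,0,-1,0,0,0]]' 30; python3 -m creep '[[87,0,0,-0.4,0,0,0],[87,0,0,-0.3,0,0,0],[60,0,0,0,0,0,0],[40,0,0,0,0,0,0],[0,0,0,0,0,0,0],[0,0,0,0,0,0,0],[0,0,0,0,0,0,0],[0,0,0,0,0,0,0]]' 30
```

```text
time_s: 4.55
tcp_pos: [0.5132, -0.2731, 0.092]
eef_rot: [-180.0, -0.0, -71.3]
contact_force: [0.5, -0.6, -0.0]
gripper_width: 0.0871
gripper_force: 0.0
time_s: 5.22
tcp_pos: [0.5136, -0.2732, 0.0763]
eef_rot: [-179.9, -0.0, -71.3]
contact_force: [-0.8, 0.1, 0.4]
gripper_width: 0.053
gripper_force: 0.0
```

```bash
python3 -m creep '[[0,0,0,-0.08,0,0,0],[0,0,0,0,0,0,0],[0,0,0,0,0,0,0],[0,0,0,0,0,0,0],[0,0,0,0,0,0,0],[0,0,0,0,0,0,0],[0,0,0,0,0,0,0],[0,0,0,0,0,0,0]]' 30
```

```text
time_s: 5.88
tcp_pos: [0.5131, -0.2731, 0.0734]
eef_rot: [180.0, 0.0, -71.3]
contact_force: [-0.5, 0.6, -0.0]
gripper_width: 0.0246
gripper_force: 30.0
```

Gripped at 24.6 mm, as it should be. Now lifting clear and carrying it over the stand.

```bash
python3 -m creep '[[0,0,0,0.5,0,0,0],[0,0,0,1,0,0,0],[0,0,0,1,0,0,0],[0,0,0,1,0,0,0],[0,0,0,1,0,0,0],[0,0,0,1,0,0,0],[0,0,0,1,0,0,0],[0,0,0,0.5,0,0,0]]' 45; python3 -m creep '[[0,0.1,0.5,0,0,0,-4],[0,0.1,1,0,0,0,-4],[0,0.1,1,0,0,0,-4],[0,0.1,1,0,0,0,-4],[0,0.1,1,0,0,0,-4],[0,0.1,1,0,0,0,-4],[0,0.1,1,0,0,0,-4],[0,0.1,1,0,0,0,-4]]' ; python3 -m creep '[[0,0,1,0,0,0,-0.7],[0,0,1,0,0,0,0],[0,0,1,0,0,0,0],[0,0,0.7,0,0,0,0],[0,0,0.4,0,0,0,0],[0,0,0,0,0,0,0],[0,0,0,0,0,0,0]]'
python3 - <<'E'
from h import *
import pickle
for n in("wrist","scene","top"):
    c=capture(n);pickle.dump(c,open(n[0]+"3.pkl","wb"))
    if n=="wrist": save(c,"f.png",[130,60,390,255],3);W=c
print(W["origin"],W["rotation"],r.get_state()["tcp_pos"]);print("bore pred",proj(W,[.5328,.0155,.125]))
E
```

```text
time_s: 6.55
tcp_pos: [0.514, -0.2735, 0.2518]
eef_rot: [-179.8, -0.1, -71.3]
contact_force: [1.0, -0.7, -0.6]
gripper_width: 0.0247
gripper_force: 45.0
time_s: 7.22
tcp_pos: [0.5329, -0.0843, 0.2483]
eef_rot: [180.0, 0.0, -103.5]
contact_force: [0.9, 0.0, -1.5]
gripper_width: 0.0242
gripper_force: 44.9
time_s: 7.8
tcp_pos: [0.533, 0.0171, 0.2483]
eef_rot: [180.0, -0.0, -104.0]
contact_force: [-0.2, -0.2, -1.6]
gripper_width: 0.0243
gripper_force: 45.0
[ 0.51649651 -0.05165644  0.44055598] [ 1.64655531e+02 -3.57237977e-03  1.66026837e+02] [0.53303898 0.01610048 0.24837885]
bore pred [252.31026317 173.28579116]
```

View pics/f.png

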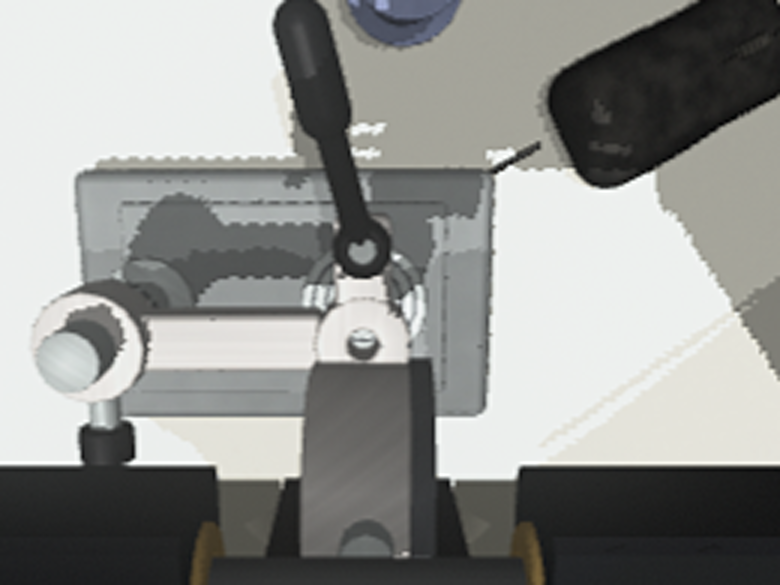

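The wrist view shows the stand base square to the image, so the yaw of −14° is good. The bore is at native ≈(251,174.3), the pivot at ≈(250,143), the knob at ≈(232,81), and the near edge of the gauge case at row ≈180.7.

Run:
```python
from h import *
from fit import gpts
import pickle
W=pickle.load(open("w3.pkl","rb"));T=pickle.load(open("top.pkl","rb"));S3=pickle.load(open("s3.pkl","rb"))
t=np.array([.53304,.0165,.2484]);tx=Ro.from_euler('z',-104,degrees=True).apply([1,0,0])
g=W["frame"][165:200,225:285].mean(2)
print("col profile", g[:,20].round().tolist(),g[:,28].round().tolist())
# subpixel bore: dark blob
sub=W["frame"][164:182,238:264].mean(2).round().astype(int)
for row in sub: print(' '.join('%3d'%v for v in row))
for k in(-.002,0,.002):
    p=t+tx*k-[0,0,.0214];q=np.array([proj(W,P) for P in gpts(*p,-14)]);print(k,q.min(0),q.max(0))
b=atz(W,251,174.3,.125);print("bore",b,"stand frame of bore-tcp",Ro.from_euler('z',14,degrees=True).apply(b-t)*1000)
for n,u,v,z in(("piv",250.3,142.5,.15),("knob",231.5,80,.155)): print(n,Ro.from_euler('z',14,degrees=True).apply(atz(W,u,v,z)-b)*1000)
save(S3,"g.png",[170,80,270,230],4)
```

```text
col profile [232.0, 232.0, 232.0, 231.0, 232.0, 233.0, 229.0, 209.0, 176.0, 164.0, 163.0, 177.0, 186.0, 225.0, 240.0, 177.0, 92.0, 79.0, 84.0, 86.0, 87.0, 88.0, 88.0, 89.0, 90.0, 91.0, 93.0, 94.0, 96.0, 96.0, 97.0, 99.0, 100.0, 101.0, 101.0] [228.0, 229.0, 230.0, 234.0, 223.0, 180.0, 222.0, 205.0, 145.0, 208.0, 141.0, 84.0, 79.0, 75.0, 114.0, 182.0, 102.0, 77.0, 82.0, 84.0, 86.0, 88.0, 89.0, 91.0, 93.0, 94.0, 95.0, 95.0, 96.0, 96.0, 96.0, 97.0, 98.0, 98.0, 99.0]
 81 156 225 236 234 230 228 232 231 228 227 227 228 227 227 227 225 225 227 226 225 171 169 167  94  72
132 207 233 235 233 229 228 232 232 229 228 227 228 228 228 228 226 227 229 227 225 218 220 174 101 112
186 229 234 234 232 228 228 232 232 229 229 228 229 230 230 229 227 229 230 228 224 222 223 217 210 200
225 234 233 233 232 229 228 232 232 229 229 228 231 231 231 230 229 231 232 229 225 223 222 222 222 213
233 233 232 233 232 228 228 231 232 229 230 232 233 231 233 234 232 233 232 230 226 225 224 222 221 218
234 232 232 233 232 228 227 232 235 232 222 206 199 205 216 223 231 235 234 232 229 226 225 223 221 221
233 232 2
[... 926 characters left out ...]

239 239 239 239 238 235 233 240 229 182 130  87  78  78  79 114 183 231 240 238 234 232 231 229 227 226
179 177 179 179 178 173 172 177 175 162 162 155 141 129 152 182 199 214 218 214 208 206 205 201 198 198
 95  93  93  94  93  91  92  92  93  91  95  95  91  87  94 102 104 107 107 105 104 104 103 103 102 101
-0.002 [229.68879959 180.23335133] [275.70605964 270.99083321]
0 [229.61617081 177.18673097] [275.78701646 268.08876345]
0.002 [229.54308641 174.12292977] [275.86848264 265.16938073]
bore [0.53446904 0.01625672 0.125     ] stand frame of bore-tcp [ 1.44544410e+00  1.09662011e-01 -1.23400000e+02]
piv [  0.59434574 -37.50176387  25.        ]
knob [ 17.69216782 -94.8737184   30.        ]
```

View pics/g.png

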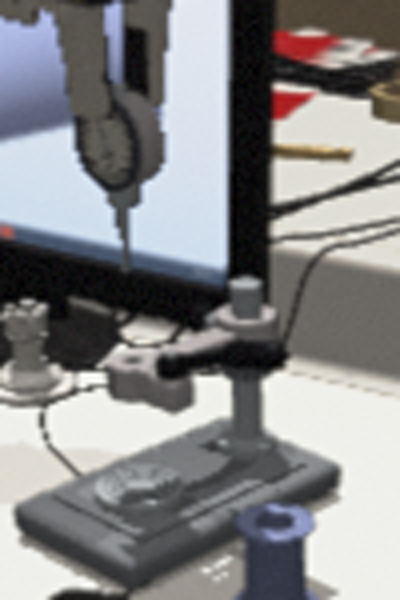

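The scene view shows the gauge hanging vertical, plunger tip at native ≈(201.3,147.5), with the bore at ≈(202.8,169.5). I'll correct +1.4 mm in stand x and lower until the tip is just above the bore mouth.

```bash
python3 -m creep '[[0,0.06,0,-0.5,0,0,0],[0,0,0,-0.8,0,0,0],[0,0,0,-0.5,0,0,0],[0,0,0,-0.2,0,0,0],[0,0,0,0,0,0,0],[0,0,0,0,0,0,0]]'
python3 - <<'E'
from h import *
import pickle
S=capture("scene");pickle.dump(S,open("s4.pkl","wb"));s=r.get_state();t=s["tcp_pos"];print(t,s["eef_rot"])
save(S,"h.png",[185,120,235,190],10)
S0=pickle.load(open("scene.pkl","rb"));a=S0["frame"][150:190,185:215];b=S["frame"][150:190,185:215]
im=np.hstack([a,b]);im=cv2.resize(im[:,:,::-1],(780,520),interpolation=cv2.INTER_CUBIC);cv2.imwrite("pics/h.png",im)
tx=Ro.from_euler('z',-104,degrees=True).apply([1,0,0])
for k in(-.002,0,.002):
  g=t+tx*k-[0,0,.0214];print(k,"tip",proj(S,g-[0,0,.044]),"stem",proj(S,g-[0,0,.015]),"bore under",proj(S,[g[0],g[1],.125]))
print("bore est",proj(S,[.5345,.0163,.125]))
E
```

```text
time_s: 8.45
tcp_pos: [0.535, 0.0164, 0.199]
eef_rot: [-180.0, -0.0, -104.0]
contact_force: [0.1, 1.5, -0.8]
gripper_width: 0.0243
gripper_force: 45.0
[0.53527601 0.01660461 0.19939938] [-1.79930915e+02  1.56687092e-02 -1.04029648e+02]
-0.002 tip [202.48602156 165.93837449] stem [201.92926708 155.08056809] bore under [202.65504692 169.24999408]
0 tip [203.01554701 166.14715613] stem [202.46524154 155.27935293] bore under [203.18260805 169.46176701]
0.002 tip [203.54629733 166.35641976] stem [203.00247075 155.47859986] bore under [203.71138503 169.67402775]
bore est [203.10531384 169.58767344]
```

View pics/h.png

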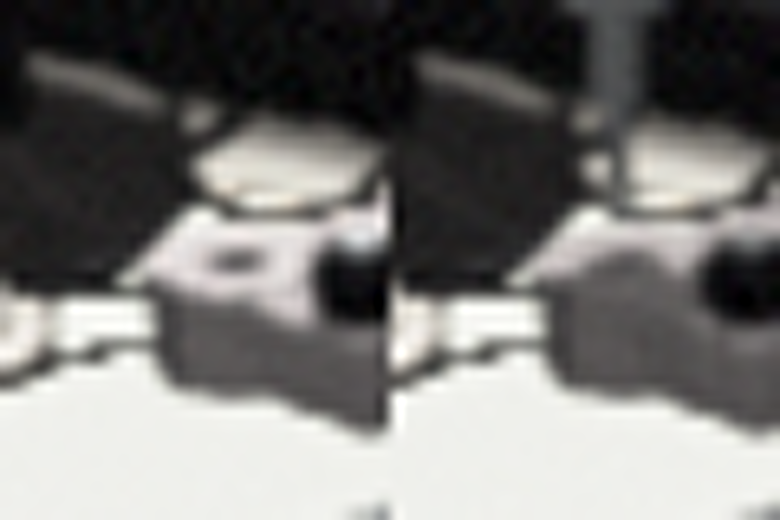

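The stem is ≈0.4 px left of the bore (17.5 vs 18.2 columns, less the expected slope). That is about 1.5 mm along stand +y and agrees with the wrist evidence, so I'll correct it and lower gently while watching the forces.

```bash
python3 -m creep '[[0,-0.015,-0.06,0,0,0,0],[0,0,0,-0.2,0,0,0],[0,0,0,-0.2,0,0,0],[0,0,0,-0.2,0,0,0],[0,0,0,-0.1,0,0,0],[0,0,0,0,0,0,0]]'; python3 -c "
from h import *
s=r.get_state();print(s['tcp_pos'],s['contact_force'],s['moment'])"
```

```text
time_s: 9.0
tcp_pos: [0.5337, 0.0153, 0.18]
eef_rot: [179.9, -0.0, -104.0]
contact_force: [-0.4, 0.6, -1.0]
gripper_width: 0.0247
gripper_force: 45.0
[0.53371162 0.01534216 0.18000573] [-0.35376169  0.57141975 -1.00254195] [-0.01063511  0.1157433   0.08069888]
```

```bash
python3 -m creep '[[0,0,0,-0.1,0,0,0],[0,0,0,-0.1,0,0,0],[0,0,0,-0.1,0,0,0],[0,0,0,-0.1,0,0,0],[0,0,0,0,0,0,0]]';python3 -m creep '[[0,0,0,-0.08,0,0,0],[0,0,0,-0.08,0,0,0],[0,0,0,0,0,0,0]]'
```

```text
time_s: 9.42
tcp_pos: [0.5339, 0.0154, 0.1704]
eef_rot: [180.0, -0.0, -104.0]
contact_force: [0.2, 0.3, -1.4]
gripper_width: 0.0244
gripper_force: 45.0
time_s: 9.67
tcp_pos: [0.5343, 0.0155, 0.1667]
eef_rot: [-180.0, 0.0, -104.0]
contact_force: [1.0, -0.2, -0.9]
gripper_width: 0.0244
gripper_force: 44.9
```

Still no contact with the stem at the mouth. Continuing.

```bash
python3 -m creep '[[0,0,0,-0.08,0,0,0],[0,0,0,-0.08,0,0,0],[0,0,0,0,0,0,0]]';python3 -m creep '[[0,0,0,-0.08,0,0,0],[0,0,0,-0.08,0,0,0],[0,0,0,0,0,0,0]]'
```

```text
time_s: 9.92
tcp_pos: [0.5346, 0.0156, 0.1628]
eef_rot: [-180.0, 0.0, -104.0]
contact_force: [0.4, -0.6, -1.2]
gripper_width: 0.0246
gripper_force: 44.9
time_s: 10.17
tcp_pos: [0.5345, 0.0156, 0.1587]
eef_rot: [-180.0, 0.0, -104.0]
contact_force: [2.7, -0.1, -2.3]
gripper_width: 0.0245
gripper_force: 44.9
```

```bash
python3 -m creep '[[0,0.015,0,-0.08,0,0,0],[0,0,0,-0.08,0,0,0],[0,0,0,0,0,0,0]]';python3 -m creep '[[0,0,0,-0.08,0,0,0],[0,0,0,-0.08,0,0,0],[0,0,0,0,0,0,0]]'
```

```text
time_s: 10.42
tcp_pos: [0.5347, 0.0155, 0.1546]
eef_rot: [180.0, 0.0, -104.0]
contact_force: [2.3, -0.1, -2.5]
gripper_width: 0.0243
gripper_force: 44.9
time_s: 10.67
tcp_pos: [0.5346, 0.0154, 0.1506]
eef_rot: [180.0, 0.0, -104.0]
contact_force: [2.0, 1.1, -2.0]
gripper_width: 0.0245
gripper_force: 44.9
```

```bash
python3 -m creep '[[0,0.015,0.01,-0.08,0,0,0],[0,0,0,-0.04,0,0,0],[0,0,0,0,0,0,0]]';python3 -m creep '[[0,0,0,-0.04,0,0,0],[0,0,0,-0.02,0,0,0],[0,0,0,0,0,0,0]]'
```

```text
time_s: 10.92
tcp_pos: [0.5348, 0.0156, 0.1476]
eef_rot: [180.0, -0.0, -104.0]
contact_force: [1.7, 0.8, -2.0]
gripper_width: 0.0244
gripper_force: 44.9
time_s: 11.17
tcp_pos: [0.5349, 0.0156, 0.1464]
eef_rot: [180.0, -0.0, -104.0]
contact_force: [1.3, 0.9, -1.7]
gripper_width: 0.0245
gripper_force: 44.9
```

```bash
python3 -m creep '[[0,0,0,-0.03,0,0,0],[0,0,0,0,0,0,0]]';python3 -m creep '[[0,0,0,-0.03,0,0,0],[0,0,0,0,0,0,0]]';python3 -m creep '[[0,0,0,-0.03,0,0,0],[0,0,0,0,0,0,0]]'
```

```text
time_s: 11.33
tcp_pos: [0.535, 0.0156, 0.1463]
eef_rot: [-180.0, -0.0, -104.0]
contact_force: [-0.9, 1.1, 4.2]
gripper_width: 0.024
gripper_force: 45.0
time_s: 11.5
tcp_pos: [0.5352, 0.0156, 0.1463]
eef_rot: [-180.0, 0.0, -104.0]
contact_force: [-2.2, 1.8, 9.4]
gripper_width: 0.0243
gripper_force: 45.1
time_s: 11.67
tcp_pos: [0.5353, 0.0156, 0.1462]
eef_rot: [-179.9, 0.0, -104.0]
contact_force: [-5.7, 2.3, 15.2]
gripper_width: 0.024
gripper_force: 45.1
```

Seated: firm contact at TCP 0.1463, exactly the expected height. Relieve the load, release and rise.

```bash
python3 -m creep '[[0,0,0,0.06,0,0,0],[30,0,0,0,0,0,0],[50,0,0,0,0,0,0],[50,0,0,0,0,0,0],[50,0,0,0,0,0,0],[50,0,0,0,0,0,0]]';python3 -m creep '[[50,0,0,0.3,0,0,0],[50,0,0,0.8,0,0,0],[50,0,0,1,0,0,0],[50,0,0,1,0,0,0],[50,0,0,1,0,0,0],[50,0,0,0.5,0,0,0],[50,0,0,0,0,0,0]]'
python3 - <<'E'
from h import *
import pickle
c=capture("wrist");pickle.dump(c,open("w5.pkl","wb"));S=capture("scene")
a=c["frame"][60:255,130:390];b=S["frame"][120:240,160:260]
im=np.hstack([cv2.resize(a,(500,375),interpolation=cv2.INTER_CUBIC),cv2.resize(b,(300,375),interpolation=cv2.INTER_CUBIC)])
cv2.imwrite("pics/i.png",im[:,:,::-1])
b=np.array([.5347,.0158,0]);Z=Ro.from_euler('z',-14,degrees=True)
for n,p in(("shoulder",[0,0,.125]),("cap",[0,0,.197]),("cap+5",[0,0,.202]),("piv",[0,-.036,.15]),("knob0",[0,-.096,.15]),("knob.3",[.06*np.sin(.3),-.036-.06*np.cos(.3),.15])): 
  q=proj(c,b+Z.apply(p));print(n,((q-[130,60])*[500/260,375/195]).round(1), ((proj(S,b+Z.apply(p))-[160,120])*[3,3.125]+[500,0]).round(1))
E
```

```text
time_s: 12.17
tcp_pos: [0.5348, 0.0156, 0.1454]
eef_rot: [180.0, -0.0, -104.0]
contact_force: [-0.6, -0.2, 0.1]
gripper_width: 0.0485
gripper_force: 0.0
time_s: 12.75
tcp_pos: [0.5367, 0.0158, 0.2649]
eef_rot: [-179.7, 0.1, -104.0]
contact_force: [-0.3, -0.4, 0.2]
gripper_width: 0.0501
gripper_force: 0.0
shoulder [240.2 213. ] [629.9 155. ]
cap [240.7 244.6] [625.8  69.6]
cap+5 [240.8 247.4] [625.5  63.5]
piv [240.5 157.2] [658.  137.7]
knob0 [240.8  39.1] [710.1 158.4]
knob.3 [206.2  44.7] [723.6 151. ]
```

View pics/i.png

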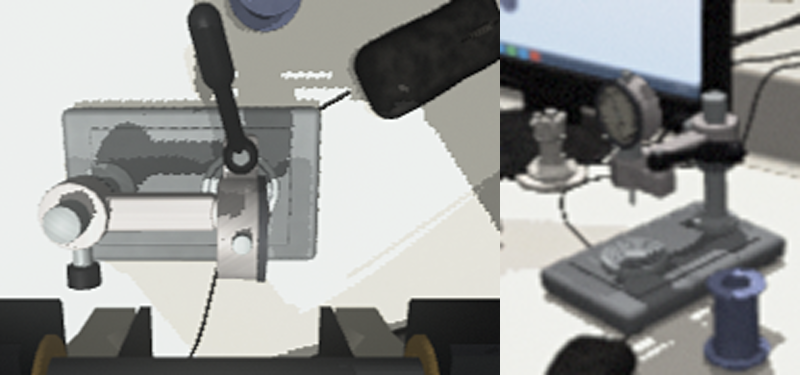

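The gauge sits home and upright, dial to the front (cap within 1 px of prediction). The lever knob is at ≈(239,84) native wrist, lever angle ≈0.27. Next I'll work out the swing.

Run:
```python
from h import *
import pickle
c=pickle.load(open("w5.pkl","rb"));Z=Ro.from_euler('z',-14,degrees=True);b=np.array([.5347,.0158,0])
print([ (q["bbox"],round(q["conf"],2)) for q in []])
m=(c["frame"].max(2)<75);m[:,:225]=0;m[:,262:]=0;m[112:]=0;m[:62]=0
v,u=np.nonzero(m);print("dark",len(u),u.min(),u.max(),v.min(),v.max())
for v0,v1 in((64,75),(75,86),(86,97)):
  s=(v>=v0)&(v<v1);p=atz(c,u[s].mean(),v[s].mean(),.15);q=Z.inv().apply(p-b)-[0,-.036,.15];print(q.round(4),np.arctan2(q[0],-q[1]))
s=r.get_state();t=np.array(s["tcp_pos"]);print(t,s["eef_rot"])
P=[t]
for th in(.27,.4,.5,.6,.7,.8,.9,1.0,1.1,1.2,1.3,1.4,1.5,1.55):
  P.append(b+Z.apply([.06*np.sin(th),-.036-.06*np.cos(th),.137]));print(th,P[-1].round(4),((P[-1]-P[-2])/.025).round(2))
```

```text
[]
dark 762 228 261 62 111
[ 0.018  -0.0703 -0.    ] 0.25032807714588784
[ 0.0165 -0.0603 -0.    ] 0.26639211064610707
[ 0.0139 -0.05   -0.    ] 0.2714765405692949
[0.53504151 0.0157915  0.26123179] [-1.79957237e+02  5.12009710e-02 -1.04017673e+02]
0.27 [ 0.5275 -0.0791  0.137 ] [-0.3  -3.8  -4.97]
0.4 [ 0.5353 -0.0784  0.137 ] [0.31 0.03 0.  ]
0.5 [ 0.5412 -0.0772  0.137 ] [0.23 0.05 0.  ]
0.6 [ 0.5469 -0.0754  0.137 ] [0.23 0.07 0.  ]
0.7 [ 0.5524 -0.073   0.137 ] [0.22 0.09 0.  ]
0.8 [ 0.5576 -0.0701  0.137 ] [0.21 0.12 0.  ]
0.9 [ 0.5626 -0.0667  0.137 ] [0.2  0.14 0.  ]
1.0 [ 0.5671 -0.0628  0.137 ] [0.18 0.16 0.  ]
1.1 [ 0.5713 -0.0585  0.137 ] [0.17 0.17 0.  ]
1.2 [ 0.575  -0.0538  0.137 ] [0.15 0.19 0.  ]
1.3 [ 0.5782 -0.0487  0.137 ] [0.13 0.2  0.  ]
1.4 [ 0.5809 -0.0433  0.137 ] [0.11 0.21 0.  ]
1.5 [ 0.583  -0.0377  0.137 ] [0.09 0.22 0.  ]
1.55 [ 0.5839 -0.0349  0.137 ] [0.03 0.11 0.  ]
```

```bash
python3 -m creep '[[50,-0.1,-0.9,0,0,0,5],[50,-0.1,-1,0,0,0,5],[50,-0.1,-1,0,0,0,5],[50,0,-0.9,0,0,0,0],[50,0,0,-0.9,0,0,0],[50,0,0,-1,0,0,0],[50,0,0,-1,0,0,0],[50,0,0,-0.9,0,0,0]]' 5;python3 -m creep '[[50,0,0,-0.7,0,0,0],[40,0,0,-0.47,0,0,0],[27,0,0,0,0,0,0],[27,0,0,0,0,0,0],[27,0,0,0,0,0,0],[27,0,0,0,0,0,0]]'
```

```text
time_s: 13.52
tcp_pos: [0.5262, -0.0797, 0.1633]
eef_rot: [179.9, 0.0, -89.1]
contact_force: [-0.0, -0.2, 0.4]
gripper_width: 0.0501
gripper_force: 0.0
time_s: 14.02
tcp_pos: [0.5281, -0.0793, 0.1373]
eef_rot: [-179.9, 0.0, -89.0]
contact_force: [-0.7, 0.4, 0.8]
gripper_width: 0.0281
gripper_force: 0.0
```

Straddling the knob, no contact force. Swing along the arc.

```bash
python3 -m creep '[[27,0.31,0.03,0,0,0,7],[27,0.23,0.05,0,0,0,6],[27,0.23,0.07,0,0,0,6],[27,0.22,0.09,0,0,0,6],[27,0.21,0.12,0,0,0,6],[27,0,0,0,0,0,0]]';python3 -m creep '[[27,0.2,0.14,0,0,0,6],[27,0.18,0.16,0,0,0,5],[27,0.17,0.17,0,0,0,5],[27,0.15,0.19,0,0,0,6],[27,0,0,0,0,0,0]]'
```

```text
time_s: 14.52
tcp_pos: [0.5588, -0.0699, 0.1373]
eef_rot: [-179.9, -0.0, -57.7]
contact_force: [-0.5, 0.7, 0.1]
gripper_width: 0.0274
gripper_force: 0.0
time_s: 14.93
tcp_pos: [0.5757, -0.0533, 0.1371]
eef_rot: [-179.9, -0.0, -35.9]
contact_force: [-0.3, 0.7, -0.2]
gripper_width: 0.0271
gripper_force: 0.0
```

```bash
python3 -m creep '[[27,0.13,0.2,0,0,0,6],[27,0.11,0.21,0,0,0,5],[27,0.09,0.22,0,0,0,5],[27,0,0,0,0,0,0]]';python3 -m creep '[[27,0.03,0.11,0,0,0,0],[27,0,0.08,0,0,0,0],[27,0,0,0,0,0,0]]'
```

```text
time_s: 15.27
tcp_pos: [0.5834, -0.0377, 0.1369]
eef_rot: [-180.0, -0.0, -20.1]
contact_force: [-0.3, 0.8, -0.3]
gripper_width: 0.0271
gripper_force: 0.0
time_s: 15.52
tcp_pos: [0.5839, -0.0333, 0.1366]
eef_rot: [-180.0, -0.0, -20.2]
contact_force: [1.0, 0.2, 0.2]
gripper_width: 0.0271
gripper_force: 0.0
```

```bash
python3 -m creep '[[27,0,0.06,0,0,0,0],[27,0,0,0,0,0,0]]';python3 -m creep '[[27,0,0.06,0,0,0,0],[27,0,0,0,0,0,0]]';python3 -m creep '[[27,0,0.05,0,0,0,0],[27,0,0,0,0,0,0]]'
```

```text
time_s: 15.68
tcp_pos: [0.5839, -0.0318, 0.1365]
eef_rot: [-180.0, -0.0, -20.1]
contact_force: [-0.6, -0.1, -0.3]
gripper_width: 0.027
gripper_force: 0.0
time_s: 15.85
tcp_pos: [0.584, -0.0302, 0.1365]
eef_rot: [-180.0, 0.0, -20.0]
contact_force: [0.1, 0.6, -0.4]
gripper_width: 0.0269
gripper_force: 0.0
time_s: 16.02
tcp_pos: [0.584, -0.029, 0.1364]
eef_rot: [-180.0, 0.0, -20.0]
contact_force: [-0.6, 0.2, 0.8]
gripper_width: 0.027
gripper_force: 0.0
```

Run:
```python
from h import *
c=capture("wrist");S=capture("scene");T=capture("top")
import pickle;pickle.dump(T,open("t6.pkl","wb"))
for n,x in(("w",c),("s",S),("t",T)):
  for t in("lever_knob","clamp_lever"): print(n,t,[(np.round(q["bbox"]).tolist(),round(q["conf"],2)) for q in search_frame(x,t)][:2])
```

```text
w lever_knob [([253.0, 272.0, 282.0, 301.0], 0.85)]
w clamp_lever [([252.0, 274.0, 280.0, 298.0], 0.74)]
s lever_knob [([206.0, 167.0, 242.0, 173.0], 0.56)]
s clamp_lever [([211.0, 166.0, 244.0, 173.0], 0.54)]
t lever_knob [([181.0, 190.0, 218.0, 209.0], 0.52)]
t clamp_lever [([145.0, 188.0, 171.0, 204.0], 0.55)]
```

Run:
```python
from h import *
T=capture("top");S=capture("scene");W=capture("wrist")
f=lambda c,b,w,h:cv2.resize(c["frame"][b[1]:b[3],b[0]:b[2]],(w,h),interpolation=cv2.INTER_CUBIC)
im=np.hstack([f(T,[140,135,240,245],266,293),f(S,[160,120,260,230],266,293),f(W,[130,150,390,384],266,293)])
cv2.imwrite("pics/j.png",im[:,:,::-1])
```

```text
(no output)
```

View pics/j.png

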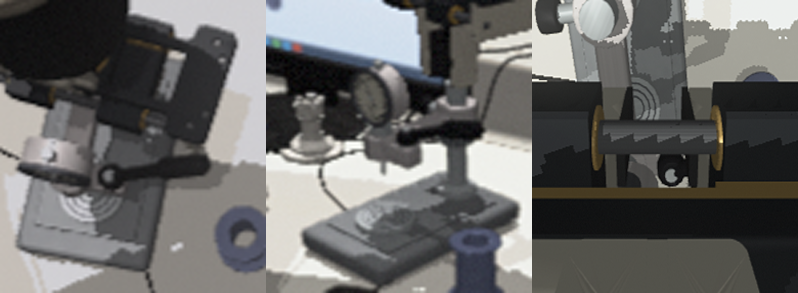

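The lever has not moved: it is still at about 0.27 in all three views, and the hand swept past without contact. I'll triangulate its true height.

Run:
```python
from h import *
import pickle
S,T,W3,W5=[pickle.load(open(n+".pkl","rb")) for n in("scene","top","w3","w5")]
b=np.array([.5347,.0158,0]);Z=Ro.from_euler('z',-14,degrees=True)
s=r.get_state();print("tcp in scene",proj(S,s["tcp_pos"]),"in top",proj(T,s["tcp_pos"]))
def dark(c,box,th=60):
    m=c["frame"].max(2)<th;M=np.zeros_like(m);M[box[1]:box[3],box[0]:box[2]]=m[box[1]:box[3],box[0]:box[2]]
    n,l,st,ce=cv2.connectedComponentsWithStats(M.astype(np.uint8));k=1+np.argmax(st[1:,4]);return (l==k),st[k],ce[k]
for n,c,bx in(("S",S,[205,160,248,182]),("T",T,[176,188,224,210]),("W3",W3,[215,60,262,160]),("W5",W5,[222,60,262,150])):
    m,st,ce=dark(c,bx);print(n,st,ce.round(1))
    for th in(0,.2,.27,.35):
      for z in(.125,.15): 
        e=[proj(c,b+Z.apply([q*np.sin(th),-.036-q*np.cos(th),z])).round(1).tolist() for q in(0,.038,.082)];print("  ",th,z,e)
    ys,xs=np.nonzero(m)
    if n in"ST": print([(int(x),int(ys[xs==x].min()),int(ys[xs==x].max())) for x in np.unique(xs)][::3])
    else: print([(int(y),int(xs[ys==y].min()),int(xs[ys==y].max())) for y in np.unique(ys)][::5])
```

```text
tcp in scene [228.74035369 162.42097983] in top [185.59566019 173.43153175]
S [209 165  33  10 202] [227.2 169.6]
   0 0.125 [[213.0, 173.5], [223.8, 177.8], [236.8, 183.0]]
   0 0.15 [[212.7, 164.1], [223.5, 168.2], [236.7, 173.2]]
   0.2 0.125 [[213.0, 173.5], [225.8, 176.8], [241.1, 180.8]]
   0.2 0.15 [[212.7, 164.1], [225.6, 167.3], [241.1, 171.1]]
   0.27 0.125 [[213.0, 173.5], [226.4, 176.4], [242.3, 179.9]]
   0.27 0.15 [[212.7, 164.1], [226.2, 166.9], [242.3, 170.3]]
   0.35 0.125 [[213.0, 173.5], [227.0, 176.0], [243.5, 178.9]]
   0.35 0.15 [[212.7, 164.1], [226.8, 166.5], [243.5, 169.3]]
[(209, 171, 171), (212, 170, 174), (215, 169, 174), (218, 169, 171), (221, 168, 171), (224, 167, 170), (227, 166, 173), (230, 165, 173), (233, 165, 174), (236, 165, 172), (239, 165, 171)]
T [177 191  42  19 280] [197.6 199.4]
   0 0.125 [[182.6, 201.6], [200.2, 204.8], [220.6, 208.4]]
   0 0.15 [[180.4, 199.4], [198.5, 202.6], [219.5, 206.4]]
   0.2 0.125 [[182.6, 201.6], [200.6, 201.2], [221.4, 200.8]]
   0.2 0.15 [[180.4, 199.4], [198.9, 199.0], [220.3, 198.5]]
   0.27 0.125 [[182.6, 201
[... 1433 characters left out ...]
8], [255.2, 103.6], [255.3, 56.1]]
   0.2 0.125 [[255.0, 139.2], [248.1, 104.6], [239.6, 61.8]]
   0.2 0.15 [[255.1, 141.8], [247.6, 104.4], [238.4, 58.0]]
   0.27 0.125 [[255.0, 139.2], [245.7, 105.2], [234.3, 63.2]]
   0.27 0.15 [[255.1, 141.8], [245.0, 105.0], [232.6, 59.5]]
   0.35 0.125 [[255.0, 139.2], [243.0, 106.1], [228.3, 65.2]]
   0.35 0.15 [[255.1, 141.8], [242.2, 106.0], [226.2, 61.7]]
[(62, 233, 238), (67, 229, 243), (72, 228, 244), (77, 229, 246), (82, 231, 247), (87, 232, 248), (92, 233, 250), (97, 235, 251), (102, 236, 250), (107, 241, 250), (112, 243, 251), (117, 244, 253), (122, 246, 254), (127, 247, 255), (132, 248, 258), (137, 246, 261), (142, 246, 261), (147, 249, 261)]
```

Run:
```python
from h import *
import pickle
T=capture("top");S=capture("scene");W=capture("wrist")
b=np.array([.5347,.0158,0]);Z=Ro.from_euler('z',-14,degrees=True)
def prof(c,box,th=60,ax=0):
    m=c["frame"].max(2)<th;return [(x,round(np.nonzero(m[box[1]:box[3],x])[0].mean()+box[1],1),int(m[box[1]:box[3],x].sum())) for x in range(box[0],box[2],3) if m[box[1]:box[3],x].any()]
print("T",prof(T,[176,186,224,208]));print("T0",prof(pickle.load(open("top.pkl","rb")),[176,186,224,208]))
print("S",prof(S,[205,163,248,182]));print("S0",prof(pickle.load(open("scene.pkl","rb")),[205,163,248,182]))
for th in(.27,.35,1.5):print(th,[proj(W,b+Z.apply([q*np.sin(th),-.036-q*np.cos(th),.15])).round(1) for q in(0,.038,.082)],[proj(T,b+Z.apply([q*np.sin(th),-.036-q*np.cos(th),.15])).round(1) for q in(0,.038,.082)])
print(r.get_state()["tcp_pos"],Z.inv().apply(np.array(r.get_state()["tcp_pos"])-b))
```

```text
T [(179, np.float64(201.4), 5), (182, np.float64(202.0), 8), (185, np.float64(201.0), 7), (188, np.float64(200.5), 6), (191, np.float64(197.6), 7), (194, np.float64(199.5), 6), (197, np.float64(199.0), 7), (200, np.float64(199.0), 11), (203, np.float64(193.9), 15), (206, np.float64(196.2), 9), (209, np.float64(195.3), 10), (212, np.float64(193.9), 11), (215, np.float64(193.9), 11), (218, np.float64(197.0), 3)]
T0 [(179, np.float64(204.0), 5), (182, np.float64(203.8), 5), (185, np.float64(201.0), 7), (188, np.float64(202.5), 10), (191, np.float64(199.0), 5), (194, np.float64(199.5), 4), (197, np.float64(199.0), 5), (200, np.float64(198.0), 7), (203, np.float64(198.0), 9), (206, np.float64(197.5), 8), (209, np.float64(197.0), 7), (212, np.float64(197.0), 7), (215, np.float64(197.0), 7), (218, np.float64(197.0), 1)]
S [(205, np.float64(164.0), 3), (211, np.float64(171.5), 6), (214, np.float64(171.5), 6), (217, np.float64(170.0), 5), (220, np.float64(169.5), 4), (223, np.float64(169.0), 5), (226, np.float64(169.0), 7), (229, np.float64(169.5), 10), (232, np.float64(169.5), 10), (235, np.
[... 212 characters left out ...]
64(169.5), 4), (226, np.float64(169.0), 7), (229, np.float64(169.5), 10), (232, np.float64(169.5), 10), (235, np.float64(168.5), 8), (238, np.float64(168.0), 7), (241, np.float64(166.7), 3)]
0.27 [array([267.7, 299.3]), array([319.3, 281.8]), array([381.3, 260.8])] [array([180.4, 199.4]), array([198.8, 197.7]), array([220.2, 195.8])]
0.35 [array([267.7, 299.3]), array([317.8, 278.3]), array([378.4, 252.7])] [array([180.4, 199.4]), array([198.7, 196.3]), array([219.8, 192.7])]
1.5 [array([267.7, 299.3]), array([266.6, 250.1]), array([265.1, 186.5])] [array([180.4, 199.4]), array([185.6, 181.9]), array([191.5, 162.1])]
[ 0.58402865 -0.029073    0.1364626 ] [ 0.05871914 -0.0316064   0.1364626 ]
```

Run:
```python
from h import *
import pickle
S,T,W3,W5=[pickle.load(open(n+".pkl","rb")) for n in("scene","top","w3","w5")]
b=np.array([.5347,.0158,0]);Z=Ro.from_euler('z',-14,degrees=True)
for n,o in(("end",[(S,242.5,166.7),(T,218.5,196.5),(W5,235.5,61.5)]),("near",[(S,225.5,169),(T,199.5,198.3),(W5,243.5,103)]),("pivot",[(S,212.5,172),(T,181.3,201),(W5,253.6,141.5)])):
  for oo in(o,o[:2],[o[0],o[2]],o[1:]): 
    p=tri(oo);print(n,(Z.inv().apply(p-b)*1000).round(1),[(proj(c,p)-[u,v]).round(1).tolist() for c,u,v in oo])
s=r.get_state();W=capture("wrist");print(s["gripper_width"],proj(W,s["tcp_pos"]))
```

```text
end [  19.6 -113.6  158.8] [[-1.3, 0.2], [0.4, -0.6], [-1.1, -1.9]]
end [  19.7 -114.7  159.6] [[-0.9, 0.0], [0.9, -0.6]]
end [  20.4 -113.7  158.7] [[-1.0, 0.2], [-1.9, -2.0]]
end [  18.9 -112.5  154.9] [[-0.0, 0.0], [-0.0, -0.0]]
near [ 10.2 -73.2 144.8] [[0.9, -0.0], [-0.0, -0.1], [1.7, 1.5]]
near [  9.3 -72.5 144.8] [[0.4, -0.0], [-0.4, 0.3]]
near [ 10.2 -73.2 144.8] [[0.9, -0.0], [1.6, 1.5]]
near [ 10.9 -74.  145.4] [[0.4, -0.4], [0.9, 0.6]]
pivot [  0.9 -33.6 127.9] [[0.1, 0.0], [0.0, -0.2], [0.6, 0.2]]
pivot [  0.4 -33.7 128.2] [[-0.0, -0.0], [0.0, -0.0]]
pivot [  1.2 -33.5 127.9] [[0.2, 0.0], [0.3, 0.3]]
pivot [  1.3 -33.  123.5] [[0.2, -0.1], [0.2, 0.3]]
0.027319014773686878 [252.75042431 214.91204109]
```

The position and height of the knob (15, −93.5, 151 mm in stand axes) match what I aimed for, yet nothing touched. I'll go back over the knob and close on it lightly to verify contact before swinging.

```bash
python3 -m creep '[[50,0,0,0.8,0,0,0],[50,0,0,1,0,0,0],[50,0,0,1.2e0,0,0,0]]' 5 | head -3; python3 -m creep '[[50,0,0,0.8,0,0,0],[50,0,0,1,0,0,0],[50,0,0,1,0,0,0],[50,0,-0.2,0.2,0,0,-7]]' 5; python3 -m creep '[[50,-0.25,-0.2,0,0,0,-7],[50,-0.25,-0.2,0,0,0,-7],[50,-0.25,-0.2,0,0,0,-7],[50,-0.25,-0.2,0,0,0,-7],[50,-0.25,-0.2,0,0,0,-7],[50,-0.25,-0.2,0,0,0,-7],[50,-0.25,-0.2,0,0,0,-7],[50,-0.25,-0.2,0,0,0,-7]]';python3 -m creep '[[50,-0.3,-0.2,0,0,0,-6.5],[50,0,0,0,0,0,0],[50,0,0,0,0,0,0]]'
```

```text
time_s: 17.15
tcp_pos: [0.5862, -0.0337, 0.2161]
eef_rot: [-179.8, -0.3, -26.8]
contact_force: [0.8, 0.3, 1.0]
gripper_width: 0.0469
gripper_force: 0.0
time_s: 17.82
tcp_pos: [0.5337, -0.0743, 0.2115]
eef_rot: [-180.0, 0.0, -83.4]
contact_force: [-0.3, 1.3, 0.3]
gripper_width: 0.0502
gripper_force: 0.0
time_s: 18.07
tcp_pos: [0.5265, -0.0792, 0.2117]
eef_rot: [-180.0, 0.0, -89.4]
contact_force: [0.8, 0.3, 0.4]
gripper_width: 0.05
gripper_force: 0.0refused, shift out of range in row 3
```

```bash
python3 -m creep '[[50,0,0,-0.9,0,0,0],[50,0,0,-1,0,0,0],[50,0,0,-0.8,0,0,0],[50,0,0,-0.48,0,0,0],[0,0,0,0,0,0,0],[0,0,0,0,0,0,0],[0,0,0,0,0,0,0],[0,0,0,0,0,0,0]]' 5;python3 -m creep '[[0,0,0,0,0,0,0],[0,0,0,0,0,0,0],[0,0,0,0,0,0,0],[0,0,0,0,0,0,0],[0,0,0,0,0,0,0],[0,0,0,0,0,0,0]]' 5
```

```text
time_s: 18.73
tcp_pos: [0.5276, -0.0789, 0.1332]
eef_rot: [-179.9, 0.0, -89.4]
contact_force: [0.8, -0.5, -0.0]
gripper_width: 0.0287
gripper_force: 0.0
time_s: 19.23
tcp_pos: [0.5265, -0.0791, 0.132]
eef_rot: [-180.0, 0.0, -89.5]
contact_force: [-0.5, 1.2, -0.2]
gripper_width: 0.0006
gripper_force: 0.0
```

Run:
```python
from h import *
import pickle
W=capture("wrist");S=capture("scene");T=capture("top")
for n,c in(("W",W),("S",S),("T",T)): pickle.dump(c,open(n+"7.pkl","wb"))
t=r.get_state()["tcp_pos"];b=np.array([.5347,.0158,0]);Z=Ro.from_euler('z',-14,degrees=True)
for n,c in(("W",W),("S",S),("T",T)):
  print(n,"tcp",proj(c,t).round(1),"grasp",proj(c,t+[0,0,.019]).round(1),"knob ends",[proj(c,b+Z.apply(p)).round(1).tolist() for p in([.0195,-.1135,.157],[.010,-.073,.145],[0,-.035,.128])])
  for k in("lever_knob","clamp_lever"): print(k,[(np.round(q["bbox"]).tolist(),round(q["conf"],2)) for q in search_frame(c,k)][:3])
def art(c,box,sx,sy):
    g=c["frame"].max(2)[box[1]:box[3]:sy,box[0]:box[2]:sx]
    for i,row in enumerate(g): print('%3d '%(box[1]+i*sy)+''.join(" .:-=+*#%@"[::-1][min(9,v//26)] for v in row))
art(S,[200,140,260,190],1,1)
```

```text
W tcp [253.  213.8] grasp [253.1 224.2] knob ends [[254.0, 196.7], [252.4, 250.9], [252.6, 287.2]]
lever_knob [([239.0, 195.0, 266.0, 299.0], 0.88)]
clamp_lever [([236.0, 196.0, 268.0, 218.0], 0.84)]
S tcp [234.  175.7] grasp [233.9 168.3] knob ends [[241.1, 167.6], [226.3, 168.9], [212.7, 172.3]]
lever_knob [([206.0, 168.0, 244.0, 174.0], 0.57)]
clamp_lever [([211.0, 165.0, 242.0, 176.0], 0.49)]
T tcp [210.5 198.9] grasp [209.5 197.2] knob ends [[218.9, 196.1], [199.3, 198.3], [181.9, 201.3]]
lever_knob []
clamp_lever []
140 *#****************************#%#**###%%%#=..........:--==++
141 ***********************##*****##**********-........-=+**+++-
142 **********************#%#*****************=:::...:=*+-:.....
143 **********************#%%#***************#+=-----+*=:.......
144 ***********************##***********###**#*+++=+**+--::::...
145 +**++++*****************************###****++++*#*+====---::
146 ++*=----=*#*************************#%#***++++*##++++++++===
147 #*+------=+****#*************#******#%#***+++*##*+++++++++++
148 %#*=------+******++*#***************#%#***+++*#*
[... 1958 characters left out ...]
    
179 *******#********#*=.       .+******=.                       
180 :-=+*++*********#*=.       .+****#*=.                       
181   .=+:.-+********=:        .+******=.                       
182   .=+.   .-+***=:          .+#***#*=.                       
183   .=+.     .:-:.           .+******=.                       
184   .=+.                 .:::-+****#*=.                       
185    :-.                :-====*******=.                       
186     .             ..:-===+++*******=.                       
187                 .:-======++********+-.                      
188               .:-========+********#*=-:.                    
189            ..:---=======++**********++=:.
```

Run:
```python
from h import *
import pickle
W=pickle.load(open("W7.pkl","rb"));T=pickle.load(open("T7.pkl","rb"))
def art(c,box,sx,sy):
    g=c["frame"].max(2)[box[1]:box[3]:sy,box[0]:box[2]:sx]
    for i,row in enumerate(g): print('%3d '%(box[1]+i*sy)+''.join("@%#*+=-:. "[min(9,int(v)//20)] for v in row))
art(W,[195,180,315,310],1,3)
W=capture("wrist")
for p in((252,205),(252,215),(240,215),(265,215),(252,235),(245,225),(260,225),(225,215),(280,215)): print(p,W["frame"][p[1],p[0]])
```

```text
180                                                                                  ......:-                               
183                                                                                  ......:-                               
186 ::::::                                                                           ......:                                
189 -------------                                                                   .......:                                
192 =--------------------------:                                                   ........:-:                              
195 **********++=----------------------:::::::         -+*##%%##*+-        :-------------------                             
198 +++++++****************+==--------------------=##################%=    ---------------------                            
201 ---=========+++++******************++=------=######################%#  ----------------------------                     
204 :::::::::------=========+++++++***********###########################%=::-----------------------
[... 3897 characters left out ...]
**
300 ************************************************************************************************************************
303 ************************************************************************************************************************
306 ************************************************************************************************************************
309 @@@@@@@@@%@@@@@@@%@@@@@@@@@@@@%@@@@@@@@@@@@%@%%@@@@@@@@%%@@@@@@@@@@%%@@@@@@@@@@@@@@@%@@@%@@@@%@@@@@@@@@@@@@%@@@%@@@@@@@@
(252, 205) [45 44 42]
(252, 215) [38 38 37]
(240, 215) [37 37 36]
(265, 215) [37 37 36]
(252, 235) [28 27 26]
(245, 225) [50 50 46]
(260, 225) [79 79 72]
(225, 215) [64 67 66]
(280, 215) [42 43 42]
```

The numbers show the fingers closing just above the knob: in the scene the finger columns end at row ≈165, where the knob begins. In the earlier carry view the tips also covered only the top of the case. So the real tips sit some 30 mm higher than the reported TCP. I'll open, go lower and close lightly again to confirm.

```bash
python3 -m creep '[[50,0,0,0.3,0,0,0],[50,0,0,0,0,0,0],[50,0,0,0,0,0,0],[50,0,0,0,0,0,0],[50,0,0,0,0,0,0],[50,0,0,0,0,0,0],[50,0,0,0,0,0,0],[50,0,0,-0.3,0,0,0]]' 5;python3 -m creep '[[50,0,0,-0.3,0,0,0],[50,0,0,-0.3,0,0,0],[50,0,0,-0.2,0,0,0],[50,0,0,-0.1,0,0,0]]' 5;python3 -m creep '[[10,0,0,0,0,0,0],[10,0,0,0,0,0,0],[10,0,0,0,0,0,0],[10,0,0,0,0,0,0],[10,0,0,0,0,0,0],[10,0,0,0,0,0,0],[10,0,0,0,0,0,0],[10,0,0,0,0,0,0]]' 5
```

```text
time_s: 20.4
tcp_pos: [0.5275, -0.079, 0.1329]
eef_rot: [-179.9, 0.0, -89.5]
contact_force: [2.1, -0.1, -0.5]
gripper_width: 0.0477
gripper_force: 0.0
time_s: 20.73
tcp_pos: [0.5257, -0.0792, 0.108]
eef_rot: [179.9, -0.0, -89.5]
contact_force: [-0.4, 0.2, 1.1]
gripper_width: 0.0499
gripper_force: 0.0
time_s: 21.4
tcp_pos: [0.5267, -0.0791, 0.1097]
eef_rot: [-180.0, 0.0, -89.5]
contact_force: [-0.1, -0.8, 0.3]
gripper_width: 0.0176
gripper_force: 5.0
```

The light grip stopped at 17.6 mm, so the knob is between the pads. Opening to a loose straddle and swinging along the arc.

```bash
python3 -m creep '[[22,0,0,0,0,0,0],[22,0,0,0,0,0,0],[22,0.31,0.03,0,0,0,7],[22,0.23,0.05,0,0,0,6],[22,0.23,0.07,0,0,0,6],[22,0.22,0.09,0,0,0,6],[22,0.21,0.12,0,0,0,6],[22,0,0,0,0,0,0]]' 5;python3 -m creep '[[22,0.2,0.14,0,0,0,6],[22,0.18,0.16,0,0,0,5],[22,0.17,0.17,0,0,0,5],[22,0.15,0.19,0,0,0,6],[22,0,0,0,0,0,0]]'
python3 - <<'E'
from h import *
S=capture("scene")
for k in("lever_knob","clamp_lever"): print(k,[(np.round(q["bbox"]).tolist(),round(q["conf"],2)) for q in search_frame(S,k)][:3])
b=np.array([.5347,.0158,0]);Z=Ro.from_euler('z',-14,degrees=True)
for th in(.3,1.0,1.2,1.5): print(th,[proj(S,b+Z.apply([q*np.sin(th),-.036-q*np.cos(th),z])).round(1).tolist() for q,z in((0,.128),(.06,.15),(.082,.157))])
E
```

```text
time_s: 22.07
tcp_pos: [0.5571, -0.0699, 0.1093]
eef_rot: [180.0, -0.0, -58.2]
contact_force: [0.7, 0.4, 0.5]
gripper_width: 0.0222
gripper_force: 0.0
time_s: 22.48
tcp_pos: [0.5742, -0.0533, 0.1093]
eef_rot: [180.0, 0.0, -36.4]
contact_force: [0.6, -0.5, 0.6]
gripper_width: 0.0222
gripper_force: 0.0
lever_knob [([207.0, 156.0, 236.0, 174.0], 0.7)]
clamp_lever [([211.0, 161.0, 236.0, 176.0], 0.43)]
0.3 [[213.0, 172.4], [234.5, 168.3], [242.8, 167.2]]
1.0 [[213.0, 172.4], [236.7, 162.0], [245.3, 158.6]]
1.2 [[213.0, 172.4], [235.2, 160.3], [243.1, 156.4]]
1.5 [[213.0, 172.4], [231.4, 158.2], [237.8, 153.6]]
```

The lever follows now (scene box rises to row 156). Continuing to the stop.

```bash
python3 -m creep '[[22,0.13,0.2,0,0,0,6],[22,0.11,0.21,0,0,0,5],[22,0.09,0.22,0,0,0,5],[22,0,0,0,0,0,0]]';python3 -m creep '[[22,0.03,0.08,0,0,0,0],[22,0,0,0,0,0,0]]';python3 -m creep '[[22,0,0.06,0,0,0,0],[22,0,0,0,0,0,0]]'
```

```text
time_s: 22.97
tcp_pos: [0.5822, -0.0375, 0.1094]
eef_rot: [-180.0, 0.0, -20.5]
contact_force: [0.9, 0.0, 0.2]
gripper_width: 0.022
gripper_force: 0.0
time_s: 23.13
tcp_pos: [0.5829, -0.036, 0.1095]
eef_rot: [180.0, -0.0, -20.8]
contact_force: [0.4, -1.0, -0.9]
gripper_width: 0.0221
gripper_force: 0.2
time_s: 23.3
tcp_pos: [0.5829, -0.0349, 0.1096]
eef_rot: [180.0, -0.0, -20.6]
contact_force: [1.1, -3.7, -0.3]
gripper_width: 0.022
gripper_force: 1.5
```

```bash
python3 -m creep '[[22,0,0.05,0,0,0,0],[22,0,0,0,0,0,0]]';python3 -m creep '[[22,0,0.05,0,0,0,0],[22,0,0,0,0,0,0]]'
```

```text
time_s: 23.47
tcp_pos: [0.5829, -0.0346, 0.1096]
eef_rot: [179.9, -0.0, -20.6]
contact_force: [1.6, -9.0, -1.2]
gripper_width: 0.0222
gripper_force: 4.0
time_s: 23.63
tcp_pos: [0.5831, -0.0338, 0.1096]
eef_rot: [179.9, -0.1, -20.6]
contact_force: [3.4, -11.5, -2.1]
gripper_width: 0.0239
gripper_force: 5.2
```

Firm stop (−11 N) at the expected place. Backing off, opening slightly, rising straight up, then moving aside and checking.

```bash
python3 -m creep '[[28,0,-0.14,0,0,0,0],[28,0,0,0,0,0,0],[28,0,0,0,0,0,0],[28,0,0,0.4,0,0,0],[28,0,0,0.8,0,0,0],[28,0,0,1,0,0,0],[28,0,0,1,0,0,0],[28,0,0,1,0,0,0]]';python3 -m creep '[[28,0,0,1,0,0,0],[28,0,-0.8,0.5,0,0,0],[28,0,-1,0,0,0,0],[28,0,-1,0,0,0,0],[28,0,-1,0,0,0,0],[28,0,-1,0,0,0,0],[28,0,-1,0,0,0,0],[28,0,-0.5,0,0,0,0]]'
python3 - <<'E'
from h import *
import pickle
S=capture("scene");T=capture("top");S0=pickle.load(open("scene.pkl","rb"))
for n,c in(("S",S),("T",T)):
  for k in("lever_knob","clamp_lever","gauge","dial","flange_sleeve"): print(n,k,[(np.round(q["bbox"]).tolist(),round(q["conf"],2)) for q in search_frame(c,k)][:2])
b=np.array([.5347,.0158,0]);Z=Ro.from_euler('z',-14,degrees=True)
for th in(1.3,1.4,1.5): print(th,[[proj(c,b+Z.apply([q*np.sin(th),-.036-q*np.cos(th),z])).round(1).tolist() for q,z in((.038,.143),(.06,.15),(.082,.157))] for c in(S,T)])
print("gauge case",proj(S,b+[0,0,.163]),proj(T,b+[0,0,.163]),"cap",proj(T,b+[0,0,.197]))
m=T["frame"].max(2)<60
print([(y,np.nonzero(m[y,178:205])[0].mean().round(1)+178,m[y,178:205].sum()) for y in range(158,204,3) if m[y,178:205].any()])
E
```

```text
time_s: 24.3
tcp_pos: [0.5829, -0.035, 0.2165]
eef_rot: [-180.0, -0.0, -20.5]
contact_force: [0.7, 0.0, 1.1]
gripper_width: 0.0277
gripper_force: 0.0
time_s: 24.97
tcp_pos: [0.5829, -0.1947, 0.2528]
eef_rot: [-180.0, -0.0, -20.6]
contact_force: [-0.1, 0.4, 0.7]
gripper_width: 0.0281
gripper_force: 0.0
S lever_knob [([208.0, 153.0, 238.0, 175.0], 0.45)]
S clamp_lever [([209.0, 154.0, 240.0, 175.0], 0.78), ([228.0, 207.0, 252.0, 236.0], 0.67)]
S gauge [([320.0, 213.0, 346.0, 228.0], 0.74), ([194.0, 140.0, 212.0, 172.0], 0.63)]
S dial [([322.0, 214.0, 344.0, 226.0], 0.47)]
S flange_sleeve [([227.0, 206.0, 250.0, 236.0], 0.85), ([282.0, 217.0, 329.0, 260.0], 0.57)]
T lever_knob [([179.0, 160.0, 192.0, 209.0], 0.87)]
T clamp_lever [([177.0, 161.0, 194.0, 207.0], 0.78)]
T gauge [([147.0, 189.0, 175.0, 203.0], 0.88), ([293.0, 148.0, 305.0, 167.0], 0.6)]
T dial [([144.0, 187.0, 174.0, 204.0], 0.8), ([291.0, 154.0, 305.0, 167.0], 0.66)]
T flange_sleeve [([221.0, 211.0, 248.0, 237.0], 0.89), ([146.0, 146.0, 211.0, 236.0], 0.6)]
1.3 [[[226.5, 163.8], [234.1, 159.6], [241.6, 155.4]], [[189.6, 18
[... 196 characters left out ...]
], [[186.2, 182.7], [188.6, 172.0], [191.0, 161.2]]]
gauge case [202.60025846 155.40784399] [161.78093808 195.09290781] cap [157.63060353 191.60782882]
[(164, np.float64(187.5), np.int64(8)), (167, np.float64(186.2), np.int64(14)), (170, np.float64(188.5), np.int64(10)), (173, np.float64(188.0), np.int64(9)), (176, np.float64(187.0), np.int64(9)), (179, np.float64(186.5), np.int64(8)), (182, np.float64(186.0), np.int64(5)), (185, np.float64(185.0), np.int64(5)), (188, np.float64(184.5), np.int64(6)), (191, np.float64(184.0), np.int64(5)), (194, np.float64(183.0), np.int64(5)), (197, np.float64(182.5), np.int64(6)), (200, np.float64(183.2), np.int64(4)), (203, np.float64(183.2), np.int64(5))]
```

The lever lies at 1.5 (knob in top at ≈(188,172) as predicted). The gauge is centred where expected, the sleeve is unmoved and the hand is clear, so I'm handing in.

```bash
python3 -c "
from plant import close_job
print(close_job())"
```

```text
the job is handed in; nothing more can be done
None
```

The job is handed in: the gauge is seated on the ring with its dial to the front, the lever is at its stop, and the sleeve has not moved; the hand-in gave no verdict.

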